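# Fetch the spare battery from the round-knobbed compartment

## Robot

A 6-joint arm with a two-finger parallel gripper is mounted at the origin on the work surface. World frame = base frame: x ahead of the robot, y to its left, z up, the work surface at z = 0. Lengths are in mm, angles in rad, forces in N, time in s.
With the tool pointing down it reaches from about 350 to 925 mm from the base axis. Payload 6.4 kg.
Tool frame: the origin (TCP) lies midway between the tips of the shut fingers; the grasp point (between the pads) lies 19 mm behind it; z points along the fingers, y is the line along which they close (so a half turn about z gives the same grasp; the last joint's range is limited). The gripper opens to 94 mm and grips with 3 to 60 N. Pads are 16 mm wide; open, the fingers measure 119 mm over their backs; the gripper's body (75 mm by 177 mm) begins 78 mm behind the grasp point.
Start: joints at [1.138, 0.245, 1.558, -0, 1.339, -0.174], TCP at [166.345, 628.365, 205.455] pointing down, gripper open.
Joint ranges: [-3.13, 3.13], [-1.02, 2.26], [0.13, 2.54], [-0.95, 4.09], [0.21, 2.88], [-2.74, 2.74]. Speed limits (rad/s): [2.57, 2.57, 3.14, 3.14, 3.14, 3.14].

## Interface

Orientations are given as a 3x3 rotation matrix whose columns are the frame's x, y, z axes.
In Python, from station import * gives the robot as it stands.
- The arm moves only by the shell command python3 -m jog 'ROWS'. ROWS is JSON, a list of rows, each an object with "offset": the shift along the tool's x, y, z in mm, a list of three; "rotation": the turn, a rotation vector about the tool's x, y, z in rad, a list of three; "hand": the opening in per cent of the stroke, from 0 (shut) to 100 (fully open). In form: [{"offset": [dx, dy, dz], "rotation": [rx, ry, rz], "hand": hand}, ...]. A call has 1 to 10 rows; each row shifts and turns the commanded pose from where the row before left it, along the tool's axes as they then stand; what a row does not reach is not made up. A row lasts 1/12 s, in which the tool goes at most 41.7 mm and 7.16 degrees, less where a joint would pass 70% of its speed; a pose out of reach is approached as far as the arm can. A call is refused whole if a number of a shift passes 41.7 or a number of a turn 0.125, either way. A call with a gripper value outside its range is refused whole. The fingers move at their own pace and stop on an object; the grip force is fixed at half the most. Time passes only in rows, so rows that do not move let the fingers close. It gives the time, the measured TCP pose, the force, the opening and the grip force at its end, in the units of the state.
- sense(): the state, without advancing time (a new reading comes with each control period).
- read_camera(name): name is "scene" or "top" or "wrist"; returns a dict with "pixels" (400x640x3 uint8, red, green, blue), "K" (3x3 intrinsics, pixels), "xyz" and "attitude" of the camera in the world. Camera axes: x right, y down, z forward; pixel columns grow to the right and rows downward; lengths in mm; the calibration is good to about 2 mm. The wrist camera is an equidistant fisheye: a pixel r from the principal point sees the ray r / f radians off the axis. A picture is of the moment at which its call begins. There is no depth.
- finish_job(): hands the job in; it is judged then, once.
Trained networks look in a picture, given as the dict that the camera call returned (one of the last four; its "shot" number tells which), for a name from the list of things; names that differ only in an ending like _2 or _b are one class to them, and where a whole thing is asked for, a point or a joint stands for the part that bears it (a point fixed in the world has none). Each returns a list of dicts, best first, with "confidence" (0 to 1); they miss things now and then, are a little off and sometimes report something else, mostly with a low value. They report only what shows in the picture. A call takes as long as a camera call. They do not tell look-alikes from the thing itself.
- trace(picture, thing): "pixels" (400x640 bool, what is visible of it) and "rect" ([left, top, right, bottom] in pixels, round what is visible of it).
- landmark_of(picture, thing): "point" ([column, row] in pixels: a listed point, or the origin of a listed thing).
The state is a dict: "clock": time; "joint_pos": joint angles; "qvel": joint speeds; "tau": joint torques, N m; "tcp_pos": TCP position; "tool_rot": TCP orientation; "wrist_force": force on the tool from outside, world axes, zero at the start; "wrist_torque": the same for the moment, N m; "opening": finger opening in mm; "finger_force": force on a finger pad.
Only numpy, scipy, OpenCV 4.12 (cv2) and the standard library are available. Lean on these libraries where they do the work, as an engineer would, in place of code of your own. Each camera call takes 0.05 s, during which the arm holds its last target. There are 200 camera calls.

## Task

The spare block battery is kept in the compartment of the acrylic caddy whose sliding lid has the round knob. Slide that lid fully open, keep the other two lids shut, then lift the battery out and set it down gently, lying in the ceramic tray. Leave the glass cube and the fidget toy where they are.

Things in the scene. Friction and masses are not known exactly. Their poses are not given: they have to be found in the camera images.
- caddy: Fixed clear acrylic caddy, 156 mm (its x) by 258 mm (its y), origin under its centre. Three compartments side by side along its y, 80 mm apart, each closed by a white lid (140 x 74 x 5 mm, top 45 mm above the table). Inside, a compartment is 132 mm along x, 66 mm along y; floor 10 mm, rim 40 mm above the table. All lids slide open along the caddy's x, away from the robot.
- round_knob (a point): Centre, half-way up, of the upright round dark steel knob (22 mm diameter, 24 mm tall) on the lid to open; it may be any of the three. It stands on the lid's centre line, 45 mm robot-side of the lid's middle. Its x axis points along the opening direction, z up. The other two lids have low dark bar grips (56 x 10 x 12 mm), one lengthwise, one crosswise.
- lid_round (a joint): Slide of the lid with the round knob, in m: 0 shut, 0.110 fully open against its stop; its near edge is then 40 mm beyond the compartment's middle. It stays where it is left (about 1 N of friction).
- lid_cross (a joint): Slide of the lid with the crosswise bar grip, in m: 0 shut; to be left shut.
- lid_long (a joint): Slide of the lid with the lengthwise bar grip, in m: 0 shut; to be left shut.
- battery_center (a point): Centre of the loose black block battery with a copper-coloured end and two snap terminals: 26.5 mm (its x) by 49 mm (its y) by 17.5 mm tall, 30 to 65 g. It lies flat under the lid with the round knob, long side crosswise to the slide direction within 12 degrees, 8 to 18 mm robot-side of the middle of its compartment.
- battery: The same battery; origin at the centre of its underside.
- tray: White ceramic tray, fixed in place, 150 mm (its x) by 120 mm (its y) outside, walls 6 mm thick and 20 mm high, inner floor 6 mm above the table; stands to the left or to the right of the caddy. Origin at the centre of its underside, z up.
- glass_cube: Loose clear glass cube, 50 mm, a bystander; origin at the centre of its underside.
- fidget_toy: Loose flat three-lobed yellow plastic fidget toy, about 75 mm across and 13 mm tall, a bystander; origin at the centre of its underside.
Things that resemble listed ones, but are neither listed nor needed, are in the scene too. Several things look just like the tray: the one meant starts nearest to the robot's base.

How it is judged (in metres and radians):
On the way:
1. the lid with the round knob is slid fully open (at least 95 of 110 mm) (value of joint lid_round above 0.095 m), for 0.2 s.
At the end, for the whole second after the job is handed in: The battery lies at rest on the tray floor inside its walls (centre within 65 mm lengthwise and 50 mm across of the tray centre, under 25 mm above the table); the other two lids are shut within 15 mm; the glass cube and fidget toy are within 30 mm of where they stood (x of battery_center in the frame of tray between -0.065 and 0.065 m and y of battery_center in the frame of tray between -0.05 and 0.05 m and height (world z) of battery_center below 0.025 m and linear speed of battery below 0.02 m/s and value of joint each of lid_cross, lid_long below 0.015 m and distance of each of glass_cube, fidget_toy from where it was at the start of the episode below 0.03 m); the robot touches nothing.
It fails at once if one of the other two lids is slid open by more than 15 mm (value of joint any of lid_cross, lid_long above 0.015 m).
It fails at once if the battery is dropped (falls free faster than 0.9 m/s, about 40 mm) (linear speed of battery above 0.9 m/s and contact force between the fingers and battery below 0.05 N).
It fails at once if the glass cube or the fidget toy is moved by more than 30 mm (distance of any of glass_cube, fidget_toy from where it was at the start of the episode above 0.03 m).
It also fails if it takes over 51 s, if anything falls off the work surface, if the arm or the gripper's body presses on something with over 40 N, if the wrist force passes 120 N, or if a joint passes its speed limit or range.

## Working session

There is one attempt and no reset: what is moved stays moved. The work goes in short steps, Python scripts to look and compute and a shell command to move; the robot and the scene stay as the last step left them, time stands still between calls to the robot, and variables do not carry over. Pictures are saved under pics/ and viewed, at most 10 in all, crops included, and the job is handed in when it is done.

```bash
mkdir -p pics
cat > h.py <<'E'
from station import *
import numpy as np, cv2
def px2w(p,uv,z):
    K=np.array(p["K"]);R=np.array(p["attitude"]);o=np.array(p["xyz"])
    d=R@np.linalg.inv(K)@np.array([uv[0],uv[1],1.0]); return o+d*(z-o[2])/d[2]
def w2px(p,w):
    K=np.array(p["K"]);R=np.array(p["attitude"]);c=R.T@(np.array(w)-np.array(p["xyz"]));q=K@c;return q[:2]/q[2]
def save(p,n):
    cv2.imwrite("pics/"+n,cv2.cvtColor(p["pixels"],cv2.COLOR_RGB2BGR))
E
python3 - <<'E'
from h import *
for c in ["top","scene"]:
    p=read_camera(c); save(p,c+"1.png"); print(c,np.round(p["xyz"]))
    for t,z in [("caddy",0),("round_knob",57),("tray",0),("glass_cube",0),("fidget_toy",0)]:
        for d in landmark_of(p,t)[:4]: print(t,round(d["confidence"],2),np.round(d["point"]),np.round(px2w(p,d["point"],z)))
print(sense()["tool_rot"],sense()["opening"])
E
```

```text
top [ 386.   88. 1238.]
caddy 0.85 [368. 214.] [532. -25.   0.]
round_knob 0.67 [391. 226.] [493. -89.  57.]
round_knob 0.2 [279. 179.] [628. 252.  57.]
tray 0.93 [224. 181.] [629. 437.   0.]
tray 0.81 [188. 240.] [436. 540.   0.]
tray 0.6 [255. 251.] [408. 325.   0.]
glass_cube 0.6 [277. 180.] [636. 267.   0.]
fidget_toy 0.51 [448. 182.] [ 641. -279.    0.]
scene [1274. -439.  912.]
round_knob 0.93 [257. 209.] [ 480. -104.   57.]
round_knob 0.5 [229. 287.] [ 679. -292.   57.]
tray 0.97 [358. 162.] [431. 328.   0.]
tray 0.81 [422. 179.] [627. 448.   0.]
tray 0.74 [402. 144.] [438. 535.   0.]
glass_cube 0.76 [382. 206.] [644. 249.   0.]
fidget_toy 0.86 [234. 289.] [ 652. -274.    0.]
[[-9.66703852e-01  2.55897758e-01  2.71232359e-05]
 [ 2.55897758e-01  9.66703852e-01  4.93742914e-06]
 [-2.49566596e-05  1.17138070e-05 -1.00000000e+00]] 93.68557111748105
```

View pics/top1.png

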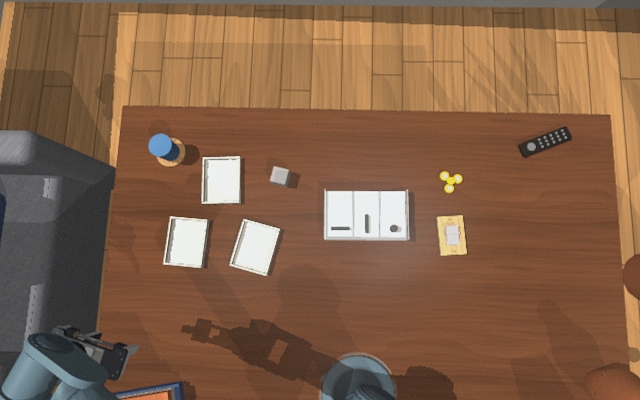

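View pics/scene1.png

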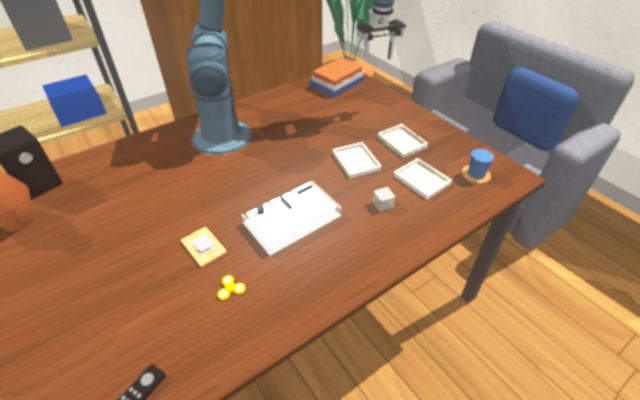

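Top view: caddy at about (367,215), with the round knob on its right lid (394,229). The tray nearest the base is at (255,247), the cube at (280,176) and the toy at (451,181). Next I'll get the yaws and plan the move.

```bash
cat >> h.py <<'E'
from scipy.spatial.transform import Rotation as Ro
def plan(xyz,yaw=None,n=10,s=None,P=None,R=None):
    # straight path to xyz with tool y at world yaw (tool down); prints rows in tool axes
    s=s or sense(); P=np.array(s["tcp_pos"]) if P is None else P; R=np.array(s["tool_rot"]) if R is None else R
    T=np.array(R)
    if yaw is not None:
        y=np.array([np.cos(yaw),np.sin(yaw),0]); z=np.array([0,0,-1.]); T=np.column_stack([np.cross(y,z),y,z])
    rv=Ro.from_matrix(R.T@T).as_rotvec()/n; d=(np.array(xyz)-P)/n
    for i in range(n):
        print(np.round(R.T@d,1).tolist(),np.round(rv,3).tolist()); R=R@Ro.from_rotvec(rv).as_matrix()
    return np.array(xyz),T
E
python3 - <<'E'
from h import *
p=read_camera("top")
for t,z in [("caddy",40),("tray",20)]:
    for d in trace(p,t)[:3]:
        c=cv2.findContours(d["pixels"].astype(np.uint8),0,2)[0]; c=max(c,key=cv2.contourArea)
        w=np.array([px2w(p,q,z)[:2] for q in c[:,0]],np.float32)
        print(t,round(d["confidence"],2),cv2.minAreaRect(w))
P,T=plan([400,300,230],0.6,10)
print(); plan([450,-95,230],-0.03,10,P=P,R=T)
E
```

```text
caddy 0.87 ((497.2826232910156, 83.97978210449219), (189.19918823242188, 98.23750305175781), 39.248592376708984)
tray 0.9 ((432.3703308105469, 538.6818237304688), (126.85021209716797, 150.00152587890625), 86.7801284790039)
tray 0.86 ((628.8426513671875, 440.9427490234375), (153.49270629882812, 124.15342712402344), 4.099803924560547)
tray 0.58 ((421.8454284667969, 321.92266845703125), (122.86689758300781, 151.777099609375), 75.26029205322266)
[-31.0, -25.8, -2.5] [0.0, 0.0, 0.071]
[-32.7, -23.5, -2.5] [0.0, 0.0, 0.071]
[-34.3, -21.1, -2.5] [0.0, 0.0, 0.071]
[-35.7, -18.6, -2.5] [0.0, 0.0, 0.071]
[-37.0, -16.0, -2.5] [0.0, 0.0, 0.071]
[-38.0, -13.3, -2.5] [0.0, 0.0, 0.071]
[-38.9, -10.6, -2.5] [0.0, 0.0, 0.071]
[-39.5, -7.8, -2.5] [0.0, 0.0, 0.071]
[-40.0, -5.0, -2.5] [0.0, 0.0, 0.071]
[-40.2, -2.1, -2.5] [0.0, 0.0, 0.071]

[-35.4, -18.2, 0.0] [0.0, 0.0, 0.063]
[-36.5, -15.9, 0.0] [0.0, 0.0, 0.063]
[-37.4, -13.6, 0.0] [0.0, 0.0, 0.063]
[-38.2, -11.2, 0.0] [0.0, 0.0, 0.063]
[-38.8, -8.8, 0.0] [0.0, 0.0, 0.063]
[-39.3, -6.3, 0.0] [0.0, 0.0, 0.063]
[-39.6, -3.8, 0.0] [0.0, 0.0, 0.063]
[-39.8, -1.3, 0.0] [0.0, 0.0, 0.063]
[-39.8, 1.2, 0.0] [0.0, 0.0, 0.063]
[-39.6, 3.7, 0.0] [0.0, 0.0, 0.063]
```

```bash
python3 -m jog '[{"offset":[-31,-26,-2.5],"rotation":[0,0,0.071],"hand":100},{"offset":[-33,-23.5,-2.5],"rotation":[0,0,0.071],"hand":100},{"offset":[-34,-21,-2.5],"rotation":[0,0,0.071],"hand":100},{"offset":[-36,-18.5,-2.5],"rotation":[0,0,0.071],"hand":100},{"offset":[-37,-16,-2.5],"rotation":[0,0,0.071],"hand":100},{"offset":[-38,-13,-2.5],"rotation":[0,0,0.071],"hand":100},{"offset":[-39,-10.5,-2.5],"rotation":[0,0,0.071],"hand":100},{"offset":[-39.5,-8,-2.5],"rotation":[0,0,0.071],"hand":100},{"offset":[-40,-5,-2.5],"rotation":[0,0,0.071],"hand":100},{"offset":[-40,-2,-2.5],"rotation":[0,0,0.071],"hand":100}]'
python3 -m jog '[{"offset":[-35,-18,0],"rotation":[0,0,0.063],"hand":100},{"offset":[-36.5,-16,0],"rotation":[0,0,0.063],"hand":100},{"offset":[-37,-13.5,0],"rotation":[0,0,0.063],"hand":100},{"offset":[-38,-11,0],"rotation":[0,0,0.063],"hand":100},{"offset":[-39,-9,0],"rotation":[0,0,0.063],"hand":100},{"offset":[-39,-6,0],"rotation":[0,0,0.063],"hand":100},{"offset":[-39.5,-4,0],"rotation":[0,0,0.063],"hand":100},{"offset":[-40,-1,0],"rotation":[0,0,0.063],"hand":100},{"offset":[-40,1,0],"rotation":[0,0,0.063],"hand":100},{"offset":[-39.5,3.5,0],"rotation":[0,0,0.063],"hand":100}]'
cat >> h.py <<'E'
def fish(p,uv,z):
    K=np.array(p["K"]);R=np.array(p["attitude"]);o=np.array(p["xyz"])
    v=(np.array(uv,float)-K[:2,2])/[K[0,0],K[1,1]]; r=np.linalg.norm(v)
    d=R@np.append(np.sin(r)*v/max(r,1e-9),np.cos(r)); return o+d*(z-o[2])/d[2]
E
python3 - <<'E'
from h import *
p=read_camera("wrist"); save(p,"w1.png"); print(np.round(p["xyz"]),np.round(p["attitude"],2).tolist(),p["K"][0])
for d in landmark_of(p,"round_knob")[:3]: print(d,np.round(fish(p,d["point"],57)))
s=sense();print(s["tcp_pos"],s["tool_rot"])
E
```

```text
clock: 1.58
tcp_pos: [401.4, 298.8, 230.9]
tool_rot: [[-0.564, 0.826, 0.001], [0.826, 0.564, 0.0], [-0.0, 0.001, -1.0]]
wrist_force: [0.8, -0.5, -0.5]
opening: 93.7
finger_force: 0.0
clock: 2.42
tcp_pos: [451.0, -95.4, 230.9]
tool_rot: [[0.031, 1.0, 0.001], [1.0, -0.031, -0.0], [-0.0, 0.001, -1.0]]
wrist_force: [0.3, 0.4, 0.3]
opening: 93.8
finger_force: 0.0
[452. -30. 411.] [[1.0, -0.03, -0.01], [-0.03, -0.97, -0.23], [0.0, 0.23, -0.97]] [309.70691629   0.         322.43774877]
{'point': [354.2, 189.3], 'confidence': 0.76} [487. -97.  57.]
[451.28309541 -97.82761852 230.8246479 ] [[ 3.59683165e-02  9.99352812e-01  4.86512793e-04]
 [ 9.99352086e-01 -3.59676490e-02 -1.31744525e-03]
 [-1.29909389e-03  5.33583862e-04 -9.99999014e-01]]
```

View pics/w1.png

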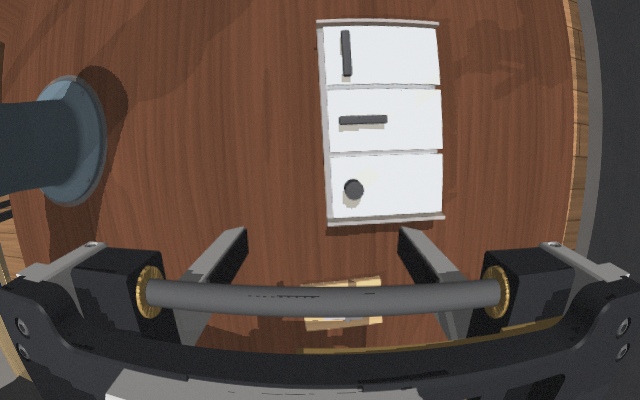

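The wrist view shows the round knob at (354,188) on the lowest lid, with the lengthwise bar at (363,120) and the crosswise bar at (347,52). Next is the caddy yaw, then the descent.

Run:
```python
from h import *
p=read_camera("wrist")
for a,b in [((330,221),(444,216)),((330,153),(441,150)),((325,88),(440,87)),((329,219),(319,24))]:
    A=fish(p,a,45);B=fish(p,b,45);print(np.round(A),np.round(B),np.arctan2(*(B-A)[[1,0]]))
plan([487,-97,110],None,4)
```

```text
[ 458. -141.   45.] [ 606. -140.   45.] 0.0016387194010897717
[461. -57.  45.] [598. -56.  45.] 0.013686705964915323
[457.  20.  45.] [598.  23.  45.] 0.02207490845369871
[ 457. -138.   45.] [453. 101.  45.] 1.585803981466094
[-0.1, 9.0, 30.1] [0.0, 0.0, 0.0]
[-0.1, 9.0, 30.1] [0.0, 0.0, 0.0]
[-0.1, 9.0, 30.1] [0.0, 0.0, 0.0]
[-0.1, 9.0, 30.1] [0.0, 0.0, 0.0]
```

```bash
python3 -m jog '[{"offset":[0,9,30],"rotation":[0,0,-0.045],"hand":100},{"offset":[0,9,30],"rotation":[0,0,0],"hand":100},{"offset":[0,9,30],"rotation":[0,0,0],"hand":100},{"offset":[0,9,30],"rotation":[0,0,0],"hand":100},{"offset":[0,0,20],"rotation":[0,0,0],"hand":100},{"offset":[0,0,20],"rotation":[0,0,0],"hand":100},{"offset":[0,0,12],"rotation":[0,0,0],"hand":100},{"offset":[0,0,9],"rotation":[0,0,0],"hand":100},{"offset":[0,0,0],"rotation":[0,0,0],"hand":100}]'
python3 - <<'E'
from h import *
p=read_camera("wrist"); save(p,"w2.png")
for d in landmark_of(p,"round_knob")[:2]: print(d,np.round(fish(p,d["point"],57)))
E
```

```text
clock: 3.32
tcp_pos: [485.7, -91.3, 47.7]
tool_rot: [[-0.019, 1.0, -0.003], [1.0, 0.019, 0.002], [0.002, -0.003, -1.0]]
wrist_force: [-0.7, 0.4, -0.5]
opening: 93.9
finger_force: 0.0
{'point': [324.0, 253.4], 'confidence': 0.73} [486. -96.  57.]
```

View pics/w2.png

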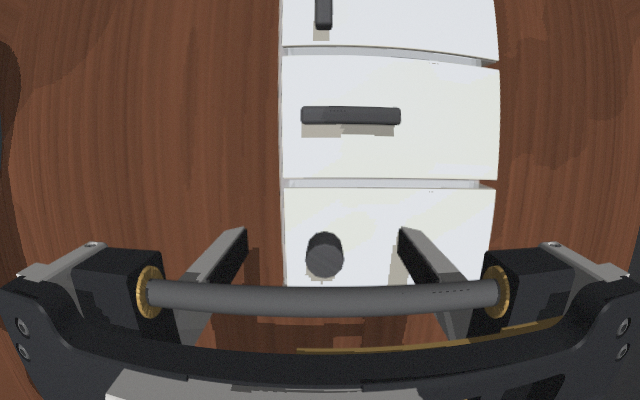

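The knob is centred between the open fingers (324,254), about 4 mm off in y. I'll correct that and close.

```bash
python3 -m jog '[{"offset":[-4,0,0],"rotation":[0,0,0],"hand":100},{"offset":[0,0,0],"rotation":[0,0,0],"hand":60},{"offset":[0,0,0],"rotation":[0,0,0],"hand":30},{"offset":[0,0,0],"rotation":[0,0,0],"hand":10},{"offset":[0,0,0],"rotation":[0,0,0],"hand":10},{"offset":[0,0,0],"rotation":[0,0,0],"hand":10},{"offset":[0,0,0],"rotation":[0,0,0],"hand":10},{"offset":[0,0,0],"rotation":[0,0,0],"hand":10}]'
```

```text
clock: 4.08
tcp_pos: [487.1, -97.0, 49.4]
tool_rot: [[-0.017, 1.0, -0.0], [1.0, 0.017, 0.0], [0.0, -0.0, -1.0]]
wrist_force: [0.0, -0.0, -0.1]
opening: 50.5
finger_force: 0.0
```

Still closing.

```bash
python3 -m jog '[{"offset":[0,0,0],"rotation":[0,0,0],"hand":10},{"offset":[0,0,0],"rotation":[0,0,0],"hand":10},{"offset":[0,0,0],"rotation":[0,0,0],"hand":10},{"offset":[0,0,0],"rotation":[0,0,0],"hand":10},{"offset":[0,0,0],"rotation":[0,0,0],"hand":10},{"offset":[0,0,0],"rotation":[0,0,0],"hand":10},{"offset":[0,0,0],"rotation":[0,0,0],"hand":10}]'
```

```text
clock: 4.67
tcp_pos: [487.1, -97.0, 49.4]
tool_rot: [[-0.017, 1.0, -0.0], [1.0, 0.017, 0.0], [0.0, -0.0, -1.0]]
wrist_force: [-0.2, -0.3, -0.2]
opening: 21.4
finger_force: 30.0
```

Gripped. Sliding about 110 mm along tool y.

```bash
python3 -m jog '[{"offset":[0,8,0],"rotation":[0,0,0],"hand":10},{"offset":[0,14,0],"rotation":[0,0,0],"hand":10},{"offset":[0,14,0],"rotation":[0,0,0],"hand":10},{"offset":[0,14,0],"rotation":[0,0,0],"hand":10},{"offset":[0,14,0],"rotation":[0,0,0],"hand":10},{"offset":[0,14,0],"rotation":[0,0,0],"hand":10},{"offset":[0,14,0],"rotation":[0,0,0],"hand":10},{"offset":[0,10,0],"rotation":[0,0,0],"hand":10},{"offset":[0,6,0],"rotation":[0,0,0],"hand":10},{"offset":[0,0,0],"rotation":[0,0,0],"hand":10}]'
```

```text
clock: 5.5
tcp_pos: [596.5, -94.6, 49.4]
tool_rot: [[-0.017, 1.0, 0.001], [1.0, 0.017, 0.001], [0.001, 0.001, -1.0]]
wrist_force: [1.6, 3.4, 1.2]
opening: 21.1
finger_force: 30.0
```

```bash
python3 -m jog '[{"offset":[0,0,0],"rotation":[0,0,0],"hand":10},{"offset":[0,0,0],"rotation":[0,0,0],"hand":65},{"offset":[0,0,0],"rotation":[0,0,0],"hand":65},{"offset":[0,0,0],"rotation":[0,0,0],"hand":65},{"offset":[0,0,0],"rotation":[0,0,0],"hand":65},{"offset":[0,0,0],"rotation":[0,0,0],"hand":65},{"offset":[0,0,-20],"rotation":[0,0,0],"hand":65},{"offset":[0,0,-35],"rotation":[0,0,0],"hand":65},{"offset":[0,-20,-25],"rotation":[0,0,0],"hand":65},{"offset":[0,-30,0],"rotation":[0,0,0],"hand":65}]'
python3 -m jog '[{"offset":[0,-27,0],"rotation":[0,0,0],"hand":65},{"offset":[0,0,0],"rotation":[0,0,0],"hand":65},{"offset":[0,0,0],"rotation":[0,0,0],"hand":65}]'
python3 - <<'E'
from h import *
p=read_camera("wrist"); save(p,"w3.png")
for d in landmark_of(p,"battery_center")[:2]: print(d,np.round(fish(p,d["point"],18.75),1))
for d in landmark_of(p,"round_knob")[:2]: print(d,np.round(fish(p,d["point"],57)))
for d in trace(p,"battery_center")[:1]:
    c=cv2.findContours(d["pixels"].astype(np.uint8),0,2)[0]; c=max(c,key=cv2.contourArea)
    print(d["rect"],cv2.minAreaRect(np.array([fish(p,q,27.5)[:2] for q in c[:,0]],np.float32)))
E
```

```text
clock: 6.33
tcp_pos: [549.6, -97.9, 136.0]
tool_rot: [[-0.018, 1.0, 0.011], [1.0, 0.018, -0.005], [-0.005, 0.011, -1.0]]
wrist_force: [0.7, 0.2, 1.1]
opening: 61.1
finger_force: 0.0
clock: 6.58
tcp_pos: [517.3, -96.5, 129.5]
tool_rot: [[-0.016, 1.0, 0.0], [1.0, 0.016, -0.0], [-0.0, 0.0, -1.0]]
wrist_force: [1.1, -0.5, 0.1]
opening: 60.9
finger_force: 0.0
{'point': [320.6, 200.6], 'confidence': 0.79} [514.4 -96.4  18.8]
{'point': [412.8, 209.1], 'confidence': 0.87} [594. -94.  57.]
{'point': [328.6, 204.0], 'confidence': 0.54} [521. -91.  57.]
[307.6, 170.5, 347.5, 228.3] ((521.2830200195312, -96.60748291015625), (53.96640396118164, 27.012908935546875), 82.28153991699219)
```

View pics/w3.png

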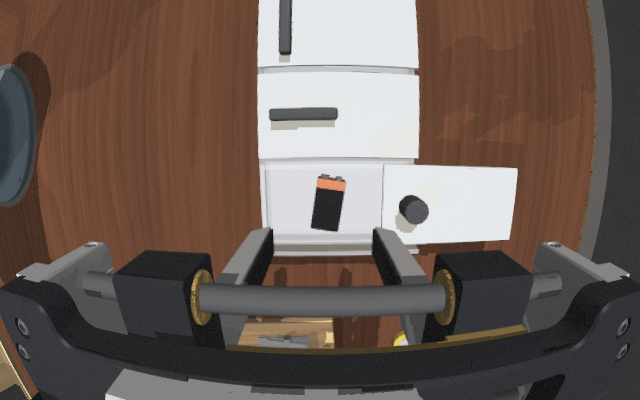

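The lid is open, with its knob at (413,210). The battery is at (328,203), about (520,-97) mm, tilted -8°. Descending.

```bash
python3 -m jog '[{"offset":[0,3,20],"rotation":[0,0,0.075],"hand":65},{"offset":[0,0,25],"rotation":[0,0,0.075],"hand":65},{"offset":[0,0,25],"rotation":[0,0,0],"hand":65},{"offset":[0,0,20],"rotation":[0,0,0],"hand":65},{"offset":[0,0,15],"rotation":[0,0,0],"hand":65},{"offset":[0,0,8],"rotation":[0,0,0],"hand":65},{"offset":[0,0,3],"rotation":[0,0,0],"hand":65},{"offset":[0,0,0],"rotation":[0,0,0],"hand":65},{"offset":[0,0,0],"rotation":[0,0,0],"hand":65}]'
```

```text
clock: 7.53
tcp_pos: [522.1, -96.8, 14.3]
tool_rot: [[0.133, 0.991, 0.001], [0.991, -0.133, -0.001], [-0.0, 0.001, -1.0]]
wrist_force: [-0.5, 0.2, -0.1]
opening: 60.9
finger_force: 0.0
```

```bash
python3 -m jog '[{"offset":[0,-1,1],"rotation":[0,0,0],"hand":15},{"offset":[0,0,0],"rotation":[0,0,0],"hand":15},{"offset":[0,0,0],"rotation":[0,0,0],"hand":15},{"offset":[0,0,0],"rotation":[0,0,0],"hand":15},{"offset":[0,0,0],"rotation":[0,0,0],"hand":15},{"offset":[0,0,0],"rotation":[0,0,0],"hand":15},{"offset":[0,0,0],"rotation":[0,0,0],"hand":15},{"offset":[0,0,0],"rotation":[0,0,0],"hand":15},{"offset":[0,0,0],"rotation":[0,0,0],"hand":15},{"offset":[0,0,0],"rotation":[0,0,0],"hand":15}]'
```

```text
clock: 8.37
tcp_pos: [520.4, -96.4, 12.8]
tool_rot: [[0.133, 0.991, 0.001], [0.991, -0.133, -0.0], [-0.0, 0.001, -1.0]]
wrist_force: [-0.1, 1.1, 3.2]
opening: 26.4
finger_force: 30.0
```

Gripped at 26.4 mm. Lifting, then planning the transfer to the tray.

```bash
python3 -m jog '[{"offset":[0,0,-8],"rotation":[0,0,0],"hand":15},{"offset":[0,0,-15],"rotation":[0,0,0],"hand":15},{"offset":[0,0,-20],"rotation":[0,0,0],"hand":15},{"offset":[0,0,-25],"rotation":[0,0,0],"hand":15},{"offset":[0,0,-25],"rotation":[0,0,0],"hand":15},{"offset":[0,0,-20],"rotation":[0,0,0],"hand":15},{"offset":[0,0,-10],"rotation":[0,0,0],"hand":15},{"offset":[0,0,0],"rotation":[0,0,0],"hand":15}]'
python3 - <<'E'
from h import *
p=read_camera("wrist"); save(p,"w4.png")
for d in landmark_of(p,"tray")[:3]: print(d,np.round(fish(p,d["point"],0)))
P,T=plan([422,322,140],1.31,18)
E
```

```text
clock: 9.03
tcp_pos: [521.6, -96.9, 138.1]
tool_rot: [[0.133, 0.991, 0.004], [0.991, -0.133, -0.002], [-0.001, 0.005, -1.0]]
wrist_force: [-0.2, 0.3, -0.5]
opening: 26.1
finger_force: 30.0
[22.3, -8.5, -0.3] [-0.0, -0.0, -0.08]
[22.9, -6.6, -0.3] [-0.0, -0.0, -0.08]
[23.4, -4.8, -0.3] [-0.0, -0.0, -0.08]
[23.7, -2.9, -0.3] [-0.0, -0.0, -0.08]
[23.8, -1.0, -0.3] [-0.0, -0.0, -0.08]
[23.8, 0.9, -0.3] [-0.0, -0.0, -0.08]
[23.7, 2.8, -0.3] [-0.0, -0.0, -0.08]
[23.4, 4.7, -0.3] [-0.0, -0.0, -0.08]
[22.9, 6.6, -0.3] [-0.0, -0.0, -0.08]
[22.3, 8.4, -0.3] [-0.0, -0.0, -0.08]
[21.6, 10.1, -0.3] [-0.0, -0.0, -0.08]
[20.7, 11.8, -0.3] [-0.0, -0.0, -0.08]
[19.7, 13.5, -0.3] [-0.0, -0.0, -0.08]
[18.5, 15.0, -0.3] [-0.0, -0.0, -0.08]
[17.3, 16.4, -0.3] [-0.0, -0.0, -0.08]
[15.9, 17.8, -0.3] [-0.0, -0.0, -0.08]
[14.4, 19.0, -0.3] [-0.0, -0.0, -0.08]
[12.9, 20.1, -0.3] [-0.0, -0.0, -0.08]
```

View pics/w4.png

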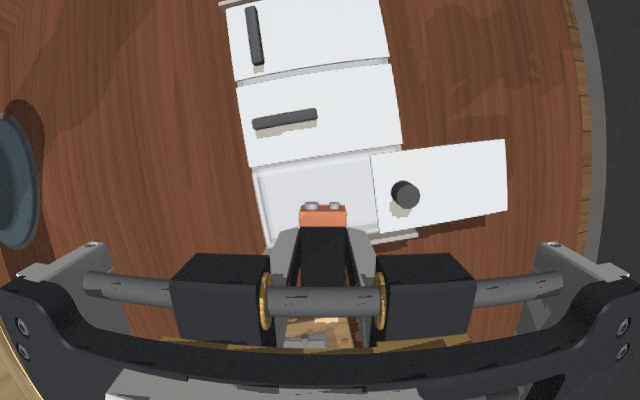

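The battery is held at (322,240) with its copper end visible, and the compartment is empty. My plan turned the wrong way: closing along the tray's long axis (-15°) gives more room, so I only need to translate, with a slight turn.

```bash
python3 -m jog '[{"offset":[12,-5,0],"rotation":[0,0,0],"hand":15},{"offset":[22,-9,0],"rotation":[0,0,0],"hand":15},{"offset":[26,-10,0],"rotation":[0,0,0],"hand":15},{"offset":[26,-10,0],"rotation":[0,0,0],"hand":15},{"offset":[26,-10,0],"rotation":[0,0,0],"hand":15},{"offset":[26,-10,0],"rotation":[0,0,0],"hand":15},{"offset":[26,-10,0],"rotation":[0,0,0],"hand":15},{"offset":[26,-10,0],"rotation":[0,0,0],"hand":15},{"offset":[26,-10,0],"rotation":[0,0,0],"hand":15},{"offset":[26,-10,0],"rotation":[0,0,0],"hand":15}]'
python3 -m jog '[{"offset":[26,-10,0],"rotation":[0,0,0],"hand":15},{"offset":[26,-10,0],"rotation":[0,0,0],"hand":15},{"offset":[26,-10,0],"rotation":[0,0,0],"hand":15},{"offset":[26,-10,0],"rotation":[0,0,0],"hand":15},{"offset":[26,-10,0],"rotation":[0,0,0],"hand":15},{"offset":[18,-8,0],"rotation":[0,0,0.06],"hand":15},{"offset":[10,-4,0],"rotation":[0,0,0.06],"hand":15},{"offset":[0,0,0],"rotation":[0,0,0],"hand":15},{"offset":[0,0,0],"rotation":[0,0,0],"hand":15}]'
python3 - <<'E'
from h import *
p=read_camera("wrist"); save(p,"w5.png")
for d in landmark_of(p,"tray")[:3]: print(d,np.round(fish(p,d["point"],6)))
plan([422,322,60],-0.26,4)
E
```

```text
clock: 9.97
tcp_pos: [456.7, 157.8, 133.6]
tool_rot: [[0.132, 0.991, -0.003], [0.991, -0.132, -0.0], [-0.001, -0.003, -1.0]]
wrist_force: [-0.5, 0.3, -0.8]
opening: 26.1
finger_force: 30.0
clock: 10.72
tcp_pos: [417.6, 321.0, 133.9]
tool_rot: [[0.247, 0.969, -0.003], [0.969, -0.247, -0.002], [-0.002, -0.002, -1.0]]
wrist_force: [0.4, -0.1, -0.7]
opening: 26.3
finger_force: 30.0
{'point': [477.4, 45.4], 'confidence': 0.75} [620. 443.   6.]
{'point': [324.0, 187.6], 'confidence': 0.62} [420. 330.   6.]
[0.7, 0.8, 18.6] [-0.0, 0.0, 0.002]
[0.7, 0.8, 18.6] [-0.0, 0.0, 0.002]
[0.7, 0.7, 18.6] [-0.0, 0.0, 0.002]
[0.6, 0.7, 18.6] [-0.0, 0.0, 0.002]
```

View pics/w5.png

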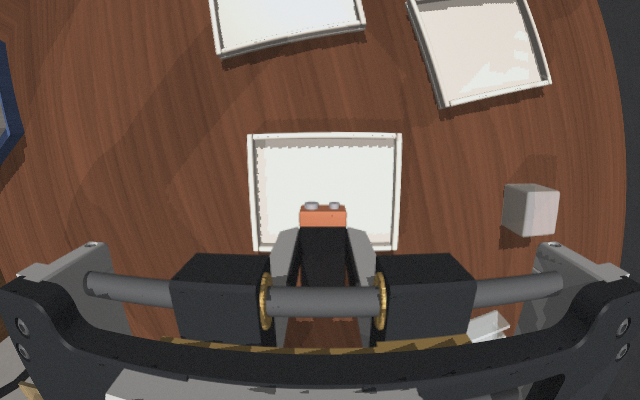

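The tray (248–402, 133–250) is square to the gripper and its centre is about 6 mm further along tool x. Lowering.

```bash
python3 -m jog '[{"offset":[3,1,20],"rotation":[0,0,0],"hand":15},{"offset":[3,0,25],"rotation":[0,0,0],"hand":15},{"offset":[0,0,25],"rotation":[0,0,0],"hand":15},{"offset":[0,0,22],"rotation":[0,0,0],"hand":15},{"offset":[0,0,15],"rotation":[0,0,0],"hand":15},{"offset":[0,0,9],"rotation":[0,0,0],"hand":15},{"offset":[0,0,5],"rotation":[0,0,0],"hand":15},{"offset":[0,0,3],"rotation":[0,0,0],"hand":15},{"offset":[0,0,0],"rotation":[0,0,0],"hand":15},{"offset":[0,0,0],"rotation":[0,0,0],"hand":15}]'
```

```text
clock: 11.65
tcp_pos: [422.4, 326.7, 12.3]
tool_rot: [[0.25, 0.968, 0.001], [0.968, -0.25, 0.001], [0.001, 0.001, -1.0]]
wrist_force: [0.2, -0.0, -0.3]
opening: 26.1
finger_force: 30.0
```

```bash
python3 -m jog '[{"offset":[0,0,1.5],"rotation":[0,0,0],"hand":15},{"offset":[0,0,1],"rotation":[0,0,0],"hand":15},{"offset":[0,0,0.7],"rotation":[0,0,0],"hand":15},{"offset":[0,0,0],"rotation":[0,0,0],"hand":15},{"offset":[0,0,0],"rotation":[0,0,0],"hand":15}]'
```

```text
clock: 12.07
tcp_pos: [422.0, 326.7, 8.8]
tool_rot: [[0.25, 0.968, 0.001], [0.968, -0.25, 0.0], [0.001, 0.001, -1.0]]
wrist_force: [-1.3, 0.6, 2.4]
opening: 26.3
finger_force: 30.0
```

Light contact with the tray floor. Releasing and retreating.

```bash
python3 -m jog '[{"offset":[0,0,0],"rotation":[0,0,0],"hand":60},{"offset":[0,0,0],"rotation":[0,0,0],"hand":60},{"offset":[0,0,0],"rotation":[0,0,0],"hand":60},{"offset":[0,0,0],"rotation":[0,0,0],"hand":60},{"offset":[0,0,0],"rotation":[0,0,0],"hand":60},{"offset":[0,0,0],"rotation":[0,0,0],"hand":60},{"offset":[0,0,-15],"rotation":[0,0,0],"hand":60},{"offset":[0,0,-30],"rotation":[0,0,0],"hand":60},{"offset":[0,0,-40],"rotation":[0,0,0],"hand":60},{"offset":[0,0,-40],"rotation":[0,0,0],"hand":60}]'
python3 -m jog '[{"offset":[0,0,-20],"rotation":[0,0,0],"hand":60},{"offset":[0,0,0],"rotation":[0,0,0],"hand":60},{"offset":[0,0,0],"rotation":[0,0,0],"hand":60}]'
python3 - <<'E'
from h import *
p=read_camera("wrist"); save(p,"w6.png")
for t in ["battery_center","tray"]:
    for d in landmark_of(p,t)[:2]: print(t,d,np.round(fish(p,d["point"],10)))
E
```

```text
clock: 12.9
tcp_pos: [420.6, 326.0, 133.7]
tool_rot: [[0.25, 0.968, -0.003], [0.968, -0.25, -0.001], [-0.002, -0.002, -1.0]]
wrist_force: [0.6, 0.4, 1.1]
opening: 56.1
finger_force: 0.0
clock: 13.15
tcp_pos: [422.3, 326.8, 154.3]
tool_rot: [[0.25, 0.968, 0.002], [0.968, -0.25, 0.001], [0.002, 0.002, -1.0]]
wrist_force: [-0.7, 0.9, -0.3]
opening: 56.3
finger_force: 0.0
battery_center {'point': [319.4, 194.4], 'confidence': 0.98} [418. 327.  10.]
tray {'point': [276.3, 4.4], 'confidence': 0.81} [426. 542.  10.]
tray {'point': [320.1, 190.0], 'confidence': 0.73} [420. 332.  10.]
```

View pics/w6.png

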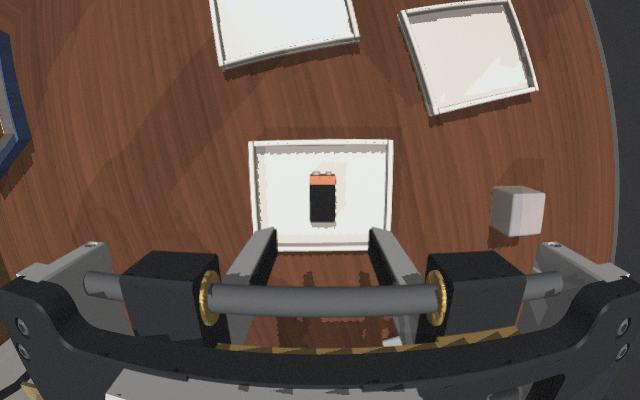

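The battery lies in the middle of the tray (322,197), and the gripper is clear of it.

```bash
python3 -c "
from station import *
print(finish_job())"
```

```text
the job is handed in; nothing more can be done
None
```

I slid the round-knob lid about 109 of 110 mm open and set the battery down flat near the centre of the tray nearest the base. I didn't touch the other two lids, the glass cube or the fidget toy. I handed the job in just after 13 s on the clock, and no verdict came back.

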